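# Open the double-latched materials box

### The job

Open the plywood materials box. Swing the steel bar with the wooden knob off the lid and round to the front; lift the lid slightly by its handle and let go, so that it rests ajar, still held by the hidden catch; then push the upright steel tab in the cut-away corner towards the back to free the lid. Take the lid again and swing it open to upright or beyond, leaving the things around the box where they are.

Things in the scene. Friction and masses are not known exactly. Their poses are not given: they have to be found in the camera images.
- box: plywood box with steel fittings, 200 deep (x) x 230 wide (y) x 102 high mm, fixed; origin at the centre of its underside, x to its back, y to its left, z up. Offsets below are in this frame (mm), lid shut, bar and catch at 0. Lid 10 thick, z 92 to 102, covers all but a fixed rail at the left (y 75 to 115, top z 102) and the cut-away front left corner (x -100 to -30, y -4 to 75).
- latch (a joint): primary latch: flat dark steel bar 24 wide (z 104 to 112), on an upright pivot at (-65, 95) on the left rail, end 124 from it. At 0 it points to -y, over the cut-away corner and the lid's front, and holds the lid shut; grows (rad) as its end swings forward (-x); stop at 1.5, pointing out to the front. Clear of lid and corner from 1.0 on. Stays where left; about 1 N at the knob moves it.
- latch_knob (a point): middle of the upright round dark wood knob on the bar's end, 22 mm diameter, z 118 to 144 mm (point at z 132), 112 mm from the pivot; at (-65, -17) with the bar at 0. It is rigid on the bar.
- lid (a joint): lid hinge angle, rad: 0 shut, grows as the front rises, stop at 1.75. Stiff hinge: the lid stays at any angle where it is let go (3 to 10 N at the handle lifts it). With the bar swung away it rises to about 0.18, where the catch stops it; it must be above 0.06 for the catch to pass. With the catch pushed back it opens freely.
- lid_handle (a point): middle of the lid's handle: a level round dark steel bar, 10 mm diameter, 90 mm long along y, on two posts on the lid, its centre 36 mm above the lid's top; at (0, -20, 138) with the lid shut. It moves with the lid; the point's z axis is the lid's upward normal.
- lid_hinge (a point): fixed point on the lid's hinge line, along the box's y at the back: (98, 0, 97). From it the lid reaches 127 mm forward over its whole width (y -115 to 73), and 198 at y -115 to -4 (front tongue). A steel keeper hangs 65 mm under the tongue at y -55 to -25; to either side of it the underside is plain, and can be pushed back with the fingertips from the front once the lid is well raised.
- catch (a joint): secondary catch: steel slide in the cut-away corner, on a wooden block (top z 59) that is open to the front and above. 0 engaged, grows (m) as its tab is pushed to +x (to the back), stop 0.018; frees the lid from 0.012 on. Stiff (about 4 N), stays where pushed. While the lid is shut it is blocked after 5 mm.
- catch_tab (a point): middle of the front face of the catch's upright steel tab, 26 wide (y), 8 thick, z 67 to 96 mm; the point at (-64, 34, 84) with the catch at 0. It is pushed to +x by a fingertip from the front.
- glaze_jar: bystander: screw-lid glaze pot, 57 mm diameter, 63 high, at the box's left; origin at the centre of its underside
- ink_roller: bystander: hand roller with wooden handle, 77x160x29 mm, lying at the box's right; origin at the centre of its underside
- plaster_stamp: bystander: waisted terracotta stamp, 28 mm diameter, 47 high, standing in front of the box; origin at the centre of its underside

How it is judged:
On the way, in this order (a step that is already met when the one before it is completed fails the run):
1. the bar is swung off the lid to the front while the lid is still down (value of joint latch above 1 rad and value of joint lid below 0.05 rad), for 0.2 s.
2. the lid rests ajar on its own, let go, the catch still engaged (value of joint lid between 0.06 and 0.25 rad and value of joint catch below 0.008 m and contact force between the fingers and box below 0.5 N), for 0.2 s.
3. the catch is pushed back while the lid is ajar (value of joint catch above 0.012 m and value of joint lid below 0.3 rad), for 0.1 s.
At the end, for the whole second after the job is handed in: The lid stands open by itself at 1.4 rad (80 degrees) or more and at rest, the catch is back (12 mm or more) and the bar is still swung to the front (1.0 rad or more) (value of joint lid above 1.4 rad and velocity of joint lid below 0.1 rad/s and value of joint catch above 0.012 m and value of joint latch above 1 rad); the robot touches nothing.
It fails at once if the glaze pot is moved by more than 30 mm (distance of glaze_jar from where it was at the start of the episode above 0.03 m).
It fails at once if the hand roller is moved by more than 30 mm (distance of ink_roller from where it was at the start of the episode above 0.03 m).
It fails at once if the stamp is moved by more than 30 mm (distance of plaster_stamp from where it was at the start of the episode above 0.03 m).
It also fails if it takes over 72 s, if anything falls off the work surface, if the arm or the gripper's body presses on something with over 40 N, if the wrist force passes 120 N, or if a joint passes its speed limit or range.

### The arm

A 7-joint arm with a two-finger parallel gripper is mounted at the origin on a cart in front of the work surface, level with it; the furniture and walls round the work are solid. World frame = base frame: x ahead of the robot, y to its left, z up, the work surface at z = 0. Lengths are in m, angles in rad, forces in N, time in s.
With the tool pointing down it reaches from about 0.425 to 0.975 m from the base axis. Payload 16.7 kg.
Tool frame: the origin (TCP) lies midway between the tips of the shut fingers; the grasp point (between the pads) lies 19 mm behind it; z points along the fingers, y is the line along which they close (so a half turn about z gives the same grasp; the last joint's range is limited). The gripper opens to 85 mm and grips with 20 to 120 N. Pads are 22 mm wide; open, the fingers measure 114 mm over their backs; the gripper's body (76 mm by 85 mm) begins 54 mm behind the grasp point. The pads swing forward as they close: fully open they stand 13 mm farther back than shut.
Start: joints at [1.048, 0.426, 0.074, 1.606, -0.034, 1.111, -0.067], TCP at [0.246, -0.629, 0.231] pointing down, gripper open.
Joint ranges: [-2.85, 2.85], [-0.5, 2.14], [-1.23, 1.37], [0.21, 2.46], [-1.02, 4.16], [0.16, 2.05], [-2.73, 2.73]. Speed limits (rad/s): [1.89, 1.89, 2.39, 2.39, 3.01, 3.01, 3.01].

### API

Orientations are given as a rotation vector (axis times angle).
In Python, from plant import robot gives the robot as it stands.
- The arm moves only by the tool play_rows, never from a script. Its arguments are lists of equal length, an entry for each row: "gripper": the closure, from -1 (fully open) to 1 (shut), so that 0 is half open; "travel": the shift along the world's x, y, z normalised to -1 to 1, where 1 is 0.025 m, a list of three; "roll": the turn about the world's z normalised to -1 to 1, where 1 is 8 degrees. In form: {"gripper": [gripper, ...], "travel": [[x, y, z], ...], "roll": [roll, ...]}. A call has 1 to 20 rows; each row shifts and turns the commanded pose from where the row before left it; what a row does not reach is not made up. A row lasts 1/10 s, in which the tool goes at most 50 mm and 8.59 degrees, less where a joint would pass 70% of its speed; a pose out of reach is approached as far as the arm can. A call with a number of a shift or a turn outside -1 to 1 is refused whole. A call with a gripper value outside its range is refused whole. The fingers move at their own pace and stop on an object; "squeeze" is the grip in N (left out, the last holds). Time passes only in rows, so rows that do not move let the fingers close. It gives the time, the measured TCP pose, the force, the opening and the grip force at its end, in the units of the state.
- robot.sense(): the state, without advancing time (a new reading comes with each control period).
- robot.grab_frame(name): name is "side" or "top"; returns a dict with "img" (420x560x3 uint8, red, green, blue), "camera_matrix" (3x3 intrinsics, pixels), "eye" and "rotation" of the camera in the world. Camera axes: x right, y down, z forward; pixel columns grow to the right and rows downward; lengths in m; the calibration is good to about 2 mm. A picture is of the moment at which its call begins. There is no depth.
- robot.hand_in(): hands the job in; it is judged then, once.
The state is a dict: "time_s": time; "joint_pos": joint angles; "qvel": joint speeds; "joint_efforts": joint torques, N m; "position": TCP position; "eef_rot": TCP orientation; "ft_force": force on the tool from outside, world axes, zero at the start; "torque": the same for the moment, N m; "opening": opening from 0.0 (shut) to 1.0 (fully open); "gripper_force": force on a finger pad.
Only numpy, scipy, OpenCV 4.12 (cv2) and the standard library are available. Lean on these libraries where they do the work, as an engineer would, in place of code of your own. Each camera call takes 0.05 s, during which the arm holds its last target. There are 200 camera calls.

## Working session

There is one attempt and no reset: what is moved stays moved. The work goes in short steps, Python scripts to look and compute and a tool call to move; the robot and the scene stay as the last step left them, time stands still between calls to the robot, and variables do not carry over. Pictures are saved under pics/ and viewed, at most 10 in all, crops included, and the job is handed in when it is done.

Besides the shell and the picture viewer there is one more tool, called after "Emit:" by a JSON object that holds its "api" and its "payload". play_rows: Moves the arm, as the interface text tells. Its arguments: {"type":"object","properties":{"gripper":{"type":"array","items":{"type":"number"}},"travel":{"type":"array","items":{"type":"array","items":{"type":"number"}}},"roll":{"type":"array","items":{"type":"number"}},"squeeze":{"type":"number"}},"required":["gripper","travel","roll"]}

```bash
ls; mkdir -p pics; python3 - <<'E'
from plant import robot
import cv2,numpy as np
s=robot.sense();print({k:np.round(v,3) for k,v in s.items()})
for n in("side","top"):
    f=robot.grab_frame(n);cv2.imwrite(f"pics/{n}0.png",f["img"][:,:,::-1]);np.savez(f"pics/{n}0.npz",**f)
    print(n,f["camera_matrix"].tolist(),np.round(f["eye"],3),np.round(f["rotation"],3).tolist())
E
```

```text
pics
{'time_s': np.float64(0.0), 'joint_pos': array([ 1.048,  0.427,  0.074,  1.607, -0.034,  1.111, -0.067]), 'qvel': array([ 0.001, -0.001,  0.001, -0.001,  0.001, -0.002,  0.001]), 'joint_efforts': array([ 0.0000e+00, -9.4981e+01,  3.7610e+00, -4.6351e+01,  1.9000e-02,
        1.0000e-02, -0.0000e+00]), 'position': array([ 0.246, -0.628,  0.231]), 'eef_rot': array([-3.086e+00, -5.820e-01,  1.000e-03]), 'ft_force': array([-0.167, -0.255,  0.203]), 'torque': array([-0.054,  0.009, -0.073]), 'gripper_force': np.float64(0.0), 'opening': np.float64(0.998)}
side [[392.42411343329917, 0.0, 285.6249575417725], [0.0, 392.42411343329917, 210.1630780235513], [0.0, 0.0, 1.0]] [ 0.444 -0.608  0.637] [-2.223, 0.26, -0.097]
top [[497.78432304164096, 0.0, 285.7603851094808], [0.0, 497.78432304164096, 214.10338382508226], [0.0, 0.0, 1.0]] [0.505 0.014 1.119] [-2.152, 2.208, -0.068]
```

View pics/side0.png

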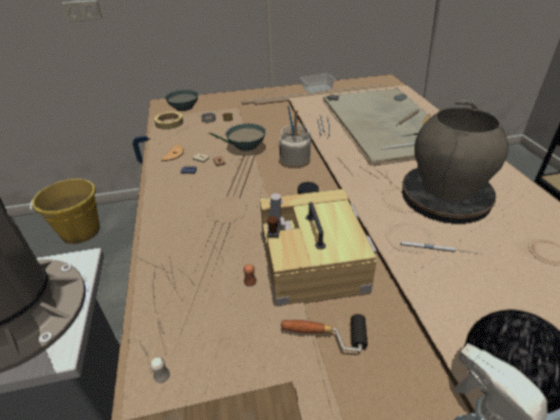

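View pics/top0.png

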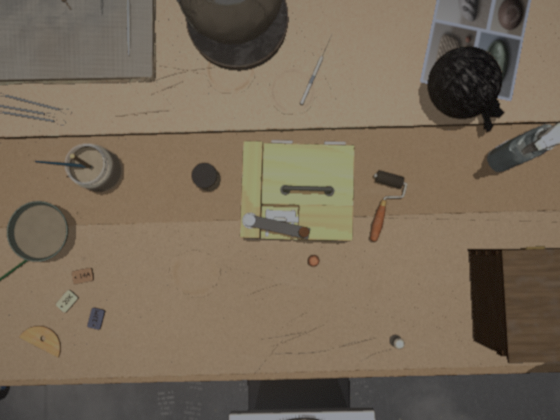

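```bash
cat > h.py <<'E'
import numpy as np,cv2
from scipy.spatial.transform import Rotation as R
def cast(f,u,v,z):
    K=f["camera_matrix"];d=R.from_rotvec(f["rotation"]).as_matrix() if np.ndim(f["rotation"])==1 else f["rotation"]
    r=d@np.linalg.inv(K)@np.array([u,v,1.]);e=np.asarray(f["eye"]);return e+r*(z-e[2])/r[2]
def proj(f,p):
    d=R.from_rotvec(f["rotation"]).as_matrix();c=d.T@(np.asarray(p)-f["eye"]);c=f["camera_matrix"]@c;return c[:2]/c[2]
E
python3 - <<'E'
from h import *
f=dict(np.load("pics/top0.npz"));im=f["img"]
hsv=cv2.cvtColor(im,cv2.COLOR_RGB2HSV)
m=cv2.inRange(hsv,(22,70,120),(38,255,255));m=cv2.morphologyEx(m,cv2.MORPH_OPEN,np.ones((3,3)))
m[:,:200]=0;m[:,400:]=0;m[:120]=0;m[260:]=0
m=cv2.morphologyEx(m,cv2.MORPH_CLOSE,np.ones((25,25)))
c=max(cv2.findContours(m,0,2)[0],key=cv2.contourArea)
b=cv2.boxPoints(cv2.minAreaRect(c))
print(b.tolist());w=np.array([cast(f,*p,.102) for p in b]);print(w.round(4),[np.linalg.norm(w[i]-w[i-1]).round(4) for i in range(4)])
o=im[:,:,::-1][125:285,185:425];cv2.imwrite("pics/crop0.png",cv2.resize(o,None,fx=3.3,fy=3.3,interpolation=cv2.INTER_CUBIC))
E
```

```text
[[239.5060577392578, 236.5406036376953], [244.1660919189453, 140.2338409423828], [335.30755615234375, 144.64390563964844], [330.64752197265625, 240.95066833496094]]
[[ 0.5346  0.1183  0.102 ]
 [ 0.7338  0.1049  0.102 ]
 [ 0.7193 -0.0834  0.102 ]
 [ 0.5209 -0.0675  0.102 ]] [np.float64(0.1863), np.float64(0.1996), np.float64(0.1889), np.float64(0.1991)]
```

View pics/crop0.png

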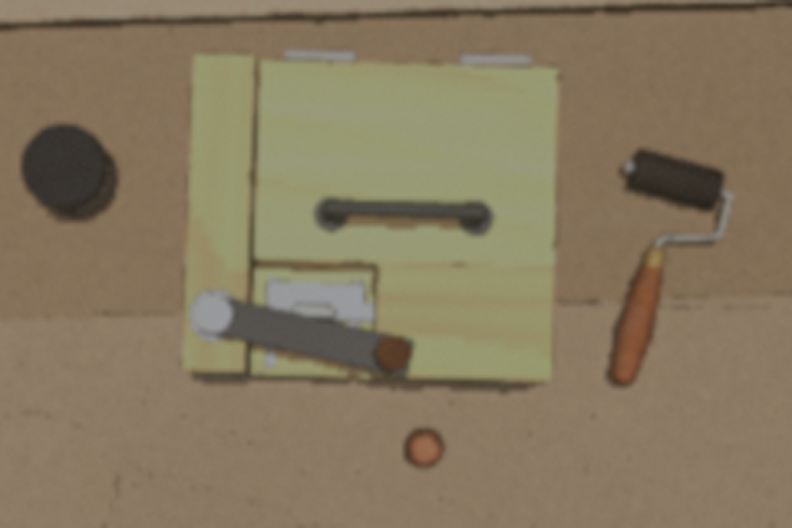

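```bash
python3 - <<'E'
from h import *
f=dict(np.load("pics/top0.npz"))
P=lambda u,v,z:cast(f,u/3.3+185-.35,v/3.3+125-.35,z)
c=[P(191,55,.102),P(558,68,.102),P(551,381,.102),P(184,371,.102)]
for i in range(4):print(c[i].round(4),np.linalg.norm(c[i]-c[i-1]).round(4))
# rigid fit
mod=np.array([[100,115],[100,-115],[-100,-115],[-100,115]])/1e3
W=np.array(c)[:,:2];cw=W.mean(0);H=mod.T@(W-cw);yaw=np.arctan2(H[0,1]-H[1,0],H[0,0]+H[1,1])
Rm=np.array([[np.cos(yaw),-np.sin(yaw)],[np.sin(yaw),np.cos(yaw)]]);print("box",cw,yaw,"res",((mod@Rm.T+cw)-W).round(4).tolist())
B=lambda p:cw+Rm@(np.array(p)/1e3)
for n,uvz,e in [("pivot",(212,314,.118),(-65,95)),("hL",(335,209,.143),(0,25)),("hR",(476,211,.143),(0,-65)),("knob",(393,352,.144),None),("stamp",(425,447,.047),None)]:
    p=P(*uvz)[:2];print(n,p.round(4),"boxframe",(Rm.T@(p-cw)*1e3).round(1),e)
for p in [(-65,95),(0,-20),(-64,34),(98,0)]:print(p,B(p).round(4))
s=dict(np.load("pics/side0.npz"))
for p in [(0,25,.138),(0,-65,.138),(-100,-115,.102),(100,115,.102)]:print(p,proj(s,[*B(p[:2]),p[2]]).round(1))
E
```

```text
[0.7316 0.1083 0.102 ] 0.1983
[ 0.717  -0.1214  0.102 ] 0.2302
[ 0.5215 -0.1102  0.102 ] 0.1958
[0.5335 0.1165 0.102 ] 0.227
box [ 0.62589583 -0.00170502] -0.054331860302254266 res [[0.0004, -0.0006], [0.0025, -0.0006], [-0.0017, -0.0009], [-0.0012, 0.0021]]
pivot [0.5674 0.0971] boxframe [-63.8  95.5] (-65, 95)
hL [0.6268 0.0201] boxframe [-0.3 21.9] (0, 25)
hR [ 0.6233 -0.064 ] boxframe [  0.8 -62.4] (0, -65)
knob [ 0.5404 -0.0121] boxframe [-84.8 -15. ] None
stamp [ 0.4817 -0.0337] boxframe [-142.2  -39.8] None
(-65, 95) [0.5662 0.0967]
(0, -20) [ 0.6248 -0.0217]
(-64, 34) [0.5638 0.0357]
(98, 0) [ 0.7238 -0.007 ]
(0, 25, 0.138) [309.4 203.8]
(0, -65, 0.138) [319.5 231.7]
(-100, -115, 0.102) [272.4 270.7]
(100, 115, 0.102) [342.4 188.4]
```

```bash
python3 - <<'E'
import cv2
im=cv2.imread("pics/side0.png")[175:315,235:425];cv2.imwrite("pics/crop1.png",cv2.resize(im,None,fx=4.2,fy=4.2,interpolation=cv2.INTER_CUBIC))
E
```

```text
(no output)
```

View pics/crop1.png

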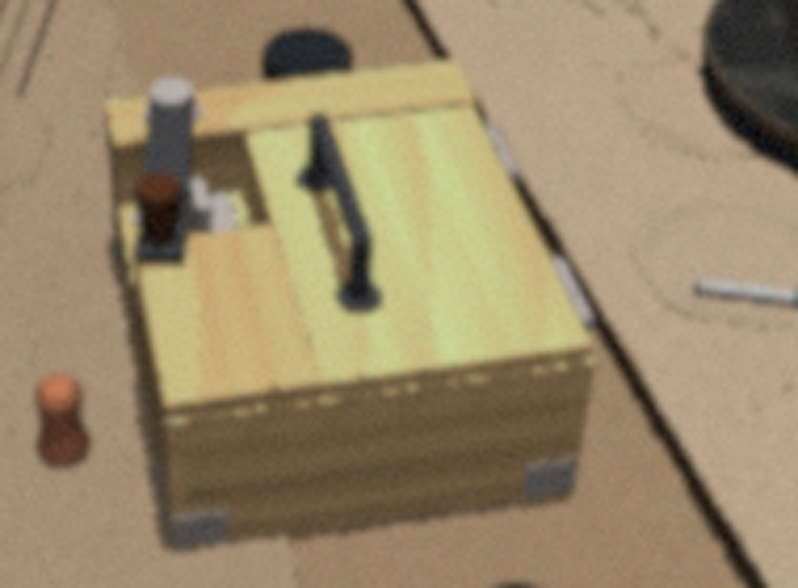

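Emit:
{"api": "play_rows", "payload": {"gripper": [-1,-1,-1,-1,-1,-1,-1,-1,-1,-1,-1,-1,-1,-1,-1,-1,-1,-1,-1,-1], "travel": [[0.4,0.9,0.5],[0.47,0.98,0.5],[0.47,0.98,0.5],[0.47,0.98,0.5],[0.47,0.98,0],[0.47,0.98,0],[0.47,0.98,0],[0.47,0.98,0],[0.47,0.98,0],[0.47,0.98,0],[0.47,0.98,0],[0.47,0.98,0],[0.47,0.98,0],[0.47,0.98,0],[0.47,0.98,0],[0.47,0.98,0],[0.47,0.98,0],[0.47,0.98,0],[0.47,0.98,0],[0.47,0.98,0]], "roll": [0.32,0.32,0.32,0.32,0.32,0.32,0.32,0.32,0.32,0.32,0.32,0.32,0.32,0.32,0.32,0.32,0.32,0.32,0.32,0.32], "squeeze": 20}}

```text
time_s: 2.1
position: [0.4798, -0.1384, 0.2813]
eef_rot: [-2.529, -1.864, -0.0]
ft_force: [-0.8, -0.8, 0.4]
opening: 0.999
gripper_force: 0.0
```

Emit:
{"api": "play_rows", "payload": {"gripper": [-1,-1,-1,-1,-1,-1,-1,-1,-1,-1,-1,-1,-1,-1], "travel": [[0.4,0.84,0],[0.4,0.84,0],[0.4,0.84,0],[0.4,0.84,0],[0.4,0.84,0],[0.4,0.84,0],[0,0,-0.9],[0,0,-0.9],[0,0,-0.9],[0,0,-0.9],[0,0,-0.9],[0,0,-0.9],[0,0,-0.5],[0,0,0]], "roll": [0.3,0.3,0.3,0.3,0.3,0.26,0,0,0,0,0,0,0,0]}}

```text
time_s: 3.5
position: [0.5385, -0.014, 0.1323]
eef_rot: [-2.283, -2.155, 0.003]
ft_force: [0.8, 0.6, 0.1]
opening: 0.997
gripper_force: 0.0
```

Emit:
{"api": "play_rows", "payload": {"gripper": [-1,-1,0.3,1,1,1,1,1,1,1], "travel": [[0.06,0.06,-0.5],[0,0,0],[0,0,0],[0,0,0],[0,0,0],[0,0,0],[0,0,0],[0,0,0],[0,0,0],[0,0,0]], "roll": [0,0,0,0,0,0,0,0,0,0]}}

```text
time_s: 4.5
position: [0.5407, -0.0132, 0.1215]
eef_rot: [2.286, 2.155, 0.0]
ft_force: [-1.7, -1.1, 5.8]
opening: 0.248
gripper_force: 22.2
```

Emit:
{"api": "play_rows", "payload": {"gripper": [1,1,1,1,1,1,1,1,1,1,1,1,1], "travel": [[-0.43,0.12,0],[-0.42,0.17,0],[-0.4,0.2,0],[-0.37,0.25,0],[-0.35,0.28,0],[-0.32,0.32,0],[-0.28,0.34,0],[-0.25,0.37,0],[-0.21,0.39,0],[-0.17,0.42,0],[-0.13,0.43,0],[-0.08,0.44,0],[0,0,0]], "roll": [0,0,0,0,0,0,0,0,0,0,0,0,0]}}

```text
time_s: 5.8
position: [0.4554, 0.0822, 0.1214]
eef_rot: [-2.284, -2.157, -0.002]
ft_force: [6.1, -0.1, 0.3]
opening: 0.244
gripper_force: 22.2
```

Emit:
{"api": "play_rows", "payload": {"gripper": [-1,-1,-1,-1,-1,-1,-1,-1,-1,-1,-1,-1,-1,-1,-1,-1,-1,-1,-1,-1], "travel": [[0,0,0],[0,0,0],[0,0,0],[0,0,0],[0,0,0.8],[0,0,0.8],[0,0,0.8],[0,0,0.8],[0.85,-0.52,0],[0.85,-0.52,0],[0.85,-0.52,0],[0.85,-0.52,0],[0.85,-0.52,0],[0.85,-0.52,0],[0.85,-0.52,0],[0.85,-0.52,0],[0,0,0],[0,0,0],[0,0,0],[0,0,0]], "roll": [0,0,0,0,0,0,0,0,0,0,0,0,0,0,0,0,0,0,0,0]}}

```text
time_s: 7.8
position: [0.6248, -0.0233, 0.2015]
eef_rot: [-2.285, -2.156, 0.0]
ft_force: [-0.1, 0.2, -0.0]
opening: 1.003
gripper_force: 0.0
```

```bash
python3 - <<'E'
from plant import robot
import cv2
f=robot.grab_frame("side")
im=f["img"][:,:,::-1][115:335,180:460];cv2.imwrite("pics/a1.png",cv2.resize(im,None,fx=2.7,fy=2.7,interpolation=cv2.INTER_CUBIC))
print(robot.sense()["position"])
E
```

```text
[ 0.62491429 -0.02338822  0.20153497]
```

View pics/a1.png

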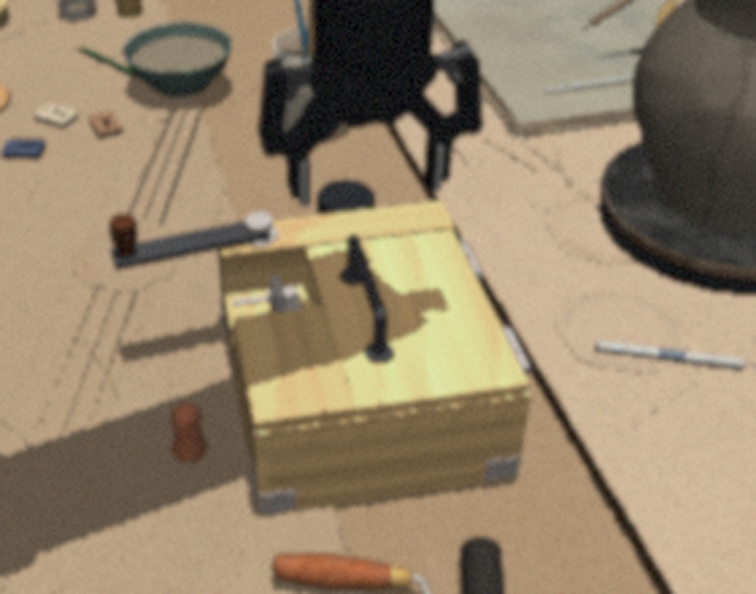

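Emit:
{"api": "play_rows", "payload": {"gripper": [-1,-1,-1,-1,-1,0,1,1,1,1,1,1,1,1,1,1,1,1,1], "travel": [[0,0,-0.8],[0,0.05,-0.8],[0,0,-0.8],[0,0,-0.8],[0,0,0],[0,0,0],[0,0,0],[0,0,0],[0,0,0],[0,0,0],[0,0,0],[0,0,0],[0,0,0],[0.04,0,0.1],[0.04,0,0.1],[0.04,0,0.1],[0.04,0,0.1],[0.04,0,0.1],[0,0,0]], "roll": [0,0,0,0,0,0,0,0,0,0,0,0,0,0,0,0,0,0,0], "squeeze": 40}}

```text
time_s: 9.75
position: [0.631, -0.0229, 0.1332]
eef_rot: [2.286, 2.155, 0.001]
ft_force: [11.6, -2.4, -10.1]
opening: 0.098
gripper_force: 39.3
```

Emit:
{"api": "play_rows", "payload": {"gripper": [0.5,-0.5,-1,-1,-1,-1,-1,-1,-1,-1,-1,-1,-1], "travel": [[0,0,0],[0,0,0],[0,0,0],[0,0,0],[0,0,0],[0,0,0.5],[0,0,0.8],[0,0,0.8],[0,0,0.8],[0,0,0],[0,0,0],[0,0,0],[0,0,0]], "roll": [0,0,0,0,0,0,0,0,0,0,0,0,0]}}

```text
time_s: 11.05
position: [0.63, -0.0226, 0.2057]
eef_rot: [-2.285, -2.155, 0.001]
ft_force: [-0.2, -0.5, 0.7]
opening: 1.0
gripper_force: 0.0
```

```bash
python3 - <<'E'
from plant import robot
import cv2
f=robot.grab_frame("side")
im=f["img"][:,:,::-1][115:335,180:460];cv2.imwrite("pics/a2.png",cv2.resize(im,None,fx=2.7,fy=2.7,interpolation=cv2.INTER_CUBIC))
print(robot.sense()["position"])
E
```

```text
[ 0.62999881 -0.02263992  0.20573793]
```

View pics/a2.png

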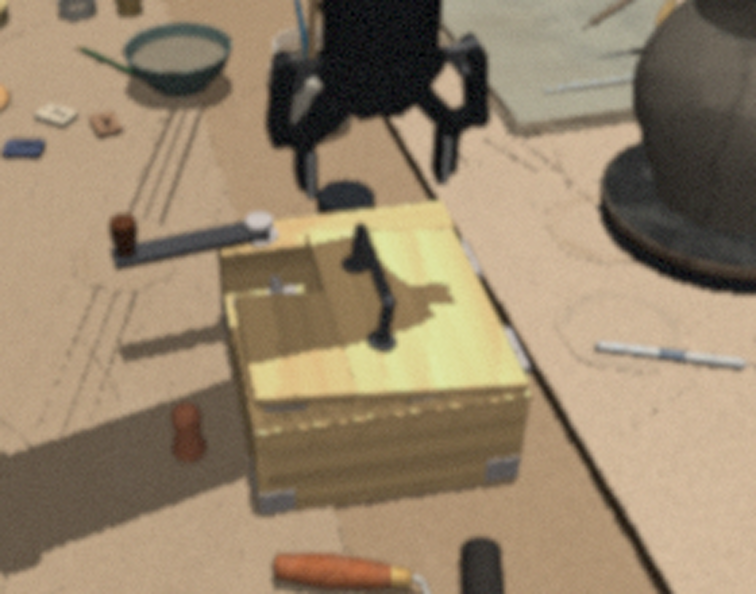

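Emit:
{"api": "play_rows", "payload": {"gripper": [0,1,1,1,1,1,1,1,1,1,1,1,1,1], "travel": [[-0.65,0.4,0],[-0.65,0.4,0],[-0.65,0.4,0],[-0.65,0.4,0],[-0.65,0.4,0],[-0.65,0.4,0],[0,0,0],[0,0,-0.8],[0,0,-0.8],[0,0,-0.8],[0,0,-0.8],[0,0,-0.8],[0,0,-0.6],[0,0,-0.6]], "roll": [0,0,0,0,0,0,0,0,0,0,0,0,0,0], "squeeze": 40}}

```text
time_s: 12.5
position: [0.533, 0.0372, 0.0753]
eef_rot: [-2.286, -2.155, 0.0]
ft_force: [0.1, -0.5, -0.1]
opening: 0.004
gripper_force: 0.0
```

Emit:
{"api": "play_rows", "payload": {"gripper": [1,1,1,1,1,1], "travel": [[0,0,0],[0.1,0,0],[0.1,-0.01,0],[0.1,-0.01,0],[0.1,-0.01,0],[0,0,0]], "roll": [0,0,0,0,0,0]}}

```text
time_s: 13.1
position: [0.5434, 0.0366, 0.0767]
eef_rot: [2.286, 2.155, 0.001]
ft_force: [-0.2, 0.3, 0.2]
opening: -0.002
gripper_force: 0.0
```

Emit:
{"api": "play_rows", "payload": {"gripper": [1,1,1,1,1,1,1], "travel": [[0.1,-0.005,0],[0.1,-0.005,0],[0.1,-0.005,0],[0.1,-0.005,0],[0.1,-0.005,0],[0.1,-0.005,0],[0,0,0]], "roll": [0,0,0,0,0,0,0]}}

```text
time_s: 13.8
position: [0.558, 0.0359, 0.0762]
eef_rot: [-2.286, -2.155, 0.0]
ft_force: [-1.8, -0.1, 0.3]
opening: -0.003
gripper_force: 0.6
```

Emit:
{"api": "play_rows", "payload": {"gripper": [1,1,1,1,1], "travel": [[0.1,-0.005,0],[0.1,-0.005,0],[0.1,-0.005,0],[0.1,-0.005,0],[0,0,0]], "roll": [0,0,0,0,0]}}

```text
time_s: 14.3
position: [0.5682, 0.0353, 0.0763]
eef_rot: [2.286, 2.155, 0.0]
ft_force: [-0.3, -1.5, 0.4]
opening: 0.0
gripper_force: 0.5
```

Emit:
{"api": "play_rows", "payload": {"gripper": [1,1,1,1], "travel": [[0.1,-0.005,0],[0.1,-0.005,0],[0.1,-0.005,0],[0.1,-0.005,0]], "roll": [0,0,0,0]}}

```text
time_s: 14.7
position: [0.5708, 0.0351, 0.0757]
eef_rot: [-2.279, -2.151, 0.018]
ft_force: [-65.2, 1.4, 54.6]
opening: -0.003
gripper_force: 33.8
```

```bash
python3 - <<'E'
from plant import robot
import cv2
f=robot.grab_frame("side")
im=f["img"][:,:,::-1][165:275,220:360];cv2.imwrite("pics/a3.png",cv2.resize(im,None,fx=5,fy=5,interpolation=cv2.INTER_CUBIC))
print(robot.sense()["position"],robot.sense()["ft_force"])
E
```

```text
[0.57043712 0.03516243 0.07541501] [-47.84081815   2.54847401  26.7696837 ]
```

View pics/a3.png

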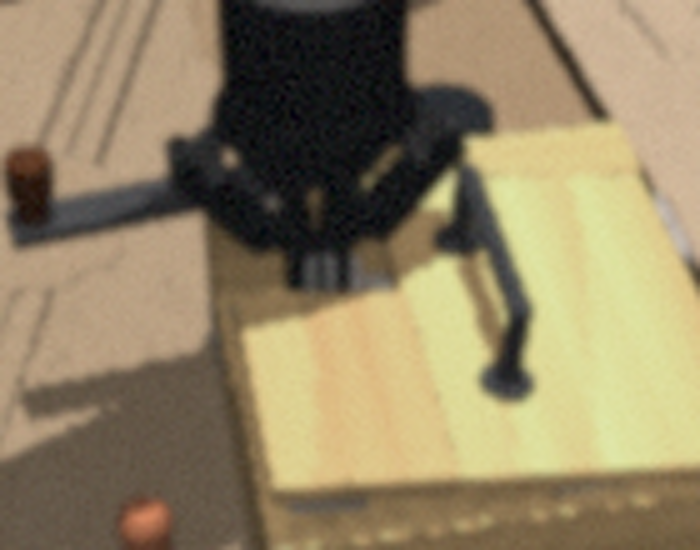

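Emit:
{"api": "play_rows", "payload": {"gripper": [1,1,1,1,1,1,1,1,1,1], "travel": [[-0.4,0.02,0],[-0.6,0.02,0],[-0.6,0.02,0],[0,0,0.8],[0,0,0.8],[0,0,0.8],[0,0,0.8],[-0.8,-0.8,0.8],[-0.8,-0.8,0],[-0.6,-0.8,0]], "roll": [0,0,0,0,0,0,0,0,0,0]}}

```text
time_s: 15.75
position: [0.4827, -0.0242, 0.1771]
eef_rot: [2.284, 2.155, 0.002]
ft_force: [-0.2, -0.5, -0.5]
opening: 0.003
gripper_force: 0.0
```

```bash
python3 - <<'E'
from plant import robot
import cv2,numpy as np
a=robot.grab_frame("side")["img"][:,:,::-1][170:280,230:370]
b=robot.grab_frame("top")["img"][:,:,::-1][130:270,230:370]
cv2.imwrite("pics/a4.png",np.hstack([cv2.resize(a,(509,400),interpolation=cv2.INTER_CUBIC)[:,:400],cv2.resize(b,(400,400),interpolation=cv2.INTER_CUBIC)]))
print(robot.sense()["position"],robot.sense()["ft_force"])
E
```

```text
[ 0.48176315 -0.0262469   0.17666898] [0.91083483 0.22583458 0.09997484]
```

View pics/a4.png

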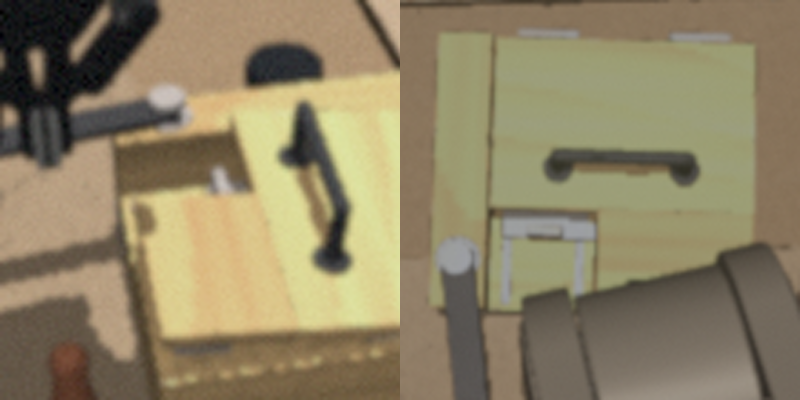

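```bash
python3 - <<'E'
from h import *
from plant import robot
f=robot.grab_frame("top");np.savez("pics/top5.npz",**f)
cw=np.array([0.6259,-0.0017]);y=-.0543;Rm=np.array([[np.cos(y),-np.sin(y)],[np.sin(y),np.cos(y)]])
g=cv2.cvtColor(f["img"],cv2.COLOR_RGB2GRAY)
for u in (279,281,283):print(u,g[200:220,u].tolist())
for v in (209.5,210.5,211.5,212.5,213.5):print(v,(Rm.T@(cast(f,281,v,.096)[:2]-cw)*1e3).round(1))
print("expected front top edge catch 0/.012/.018:",[proj(f,[*(cw+Rm@np.array([-.064+c,.034])),.096]).round(1).tolist() for c in(0,.012,.018)])
E
```

```text
279 [154, 150, 135, 105, 94, 105, 133, 154, 153, 151, 154, 140, 106, 96, 128, 151, 153, 153, 153, 153]
281 [153, 152, 136, 106, 96, 106, 133, 153, 151, 148, 154, 146, 118, 102, 128, 149, 153, 153, 153, 152]
283 [153, 151, 137, 109, 95, 106, 133, 153, 151, 148, 153, 147, 119, 95, 124, 150, 153, 153, 153, 152]
209.5 [-39.4  31.9]
210.5 [-41.4  31.8]
211.5 [-43.5  31.7]
212.5 [-45.6  31.7]
213.5 [-47.6  31.6]
expected front top edge catch 0/.012/.018: [[279.6, 221.4], [279.8, 215.6], [279.9, 212.7]]
```

Emit:
{"api": "play_rows", "payload": {"gripper": [-1,-1,-1,-1,-1,-1,-1,-1,-1,-1,-1,-1,-1,-1,-1,-1,0,1,1,1], "travel": [[0,0,0.9],[0,0,0.9],[0.85,0.02,0],[0.85,0.02,0],[0.85,0,0],[0.85,0,0],[0.85,0,0],[0.85,0,0],[0.83,0,0],[0,0,0],[0,0,-0.9],[0,0,-0.9],[0,0,-0.9],[0,0,-0.8],[0,0,0],[0,0,0],[0,0,0],[0,0,0],[0,0,0],[0,0,0]], "roll": [0,0,0,0,0,0,0,0,0,0,0,0,0,0,0,0,0,0,0,0], "squeeze": 40}}

```text
time_s: 17.9
position: [0.6313, -0.0227, 0.1343]
eef_rot: [2.285, 2.155, 0.001]
ft_force: [-0.5, -0.1, -0.1]
opening: 0.33
gripper_force: 0.0
```

Emit:
{"api": "play_rows", "payload": {"gripper": [1,1,1,1,1,1,1,1,1,1,1], "travel": [[0,0,0],[0,0,0],[0,0,0],[0,0,0],[0.14,-0.01,0.2],[0.14,-0.01,0.2],[0.14,-0.01,0.19],[0.15,-0.01,0.15],[0.15,-0.01,0.15],[0.15,-0.01,0.15],[0,0,0]], "roll": [0,0,0,0,0,0,0,0,0,0,0]}}

```text
time_s: 19.0
position: [0.6507, -0.0237, 0.1601]
eef_rot: [-2.283, -2.153, 0.006]
ft_force: [-21.1, 0.0, 14.7]
opening: 0.097
gripper_force: 40.7
```

Emit:
{"api": "play_rows", "payload": {"gripper": [1,1,1,1,1,1,1], "travel": [[0.14,-0.01,0.16],[0.15,-0.01,0.15],[0.15,-0.01,0.14],[0.18,-0.01,0.1],[0.18,-0.01,0.1],[0.18,-0.01,0.1],[0,0,0]], "roll": [0,0,0,0,0,0,0]}}

```text
time_s: 19.7
position: [0.6766, -0.0252, 0.1798]
eef_rot: [-2.284, -2.155, 0.003]
ft_force: [-14.6, 0.9, 17.1]
opening: 0.095
gripper_force: 40.5
```

Emit:
{"api": "play_rows", "payload": {"gripper": [1,1,1,1,1,1,1], "travel": [[0.18,-0.01,0.1],[0.19,-0.01,0.09],[0.2,-0.01,0.08],[0.2,-0.01,0.05],[0.2,-0.01,0.05],[0.2,-0.01,0.04],[0,0,0]], "roll": [0,0,0,0,0,0,0]}}

```text
time_s: 20.4
position: [0.7069, -0.0269, 0.1897]
eef_rot: [-2.285, -2.155, 0.0]
ft_force: [-4.0, 1.2, 8.0]
opening: 0.097
gripper_force: 40.8
```

Emit:
{"api": "play_rows", "payload": {"gripper": [0.5,0.5,0.5,0.5,0.5,0.5,0.5,0.5,0.5,0.5,0.5,1,1,1,1,1,1,1,1,1], "travel": [[0,0,0],[0,0,0],[0,0,0],[0,0,0.3],[0,0,0.5],[0,0,0.8],[0,0,0.8],[0,0,0.8],[0,0,0.8],[0,0,0.8],[0,0,0.3],[-0.8,0,0],[-0.8,-0.2,0],[-0.8,-0.3,0],[-0.8,-0.3,0],[-0.8,-0.3,0],[-0.8,-0.3,0],[-0.8,-0.4,0],[-0.6,-0.4,0],[0,0,0]], "roll": [0,0,0,0,0,0,0,0,0,0,0,0,0,0,0,0,0,0,0,0]}}

```text
time_s: 22.4
position: [0.5501, -0.0839, 0.3168]
eef_rot: [2.287, 2.152, -0.001]
ft_force: [-0.8, -1.3, 0.2]
opening: -0.005
gripper_force: 0.0
```

```bash
python3 - <<'E'
from plant import robot
import cv2
f=robot.grab_frame("side")
im=f["img"][:,:,::-1][75:315,180:460];cv2.imwrite("pics/a6.png",cv2.resize(im,None,fx=2.4,fy=2.4,interpolation=cv2.INTER_CUBIC))
print(robot.sense()["position"],robot.sense()["ft_force"])
E
```

```text
[ 0.55113548 -0.08304577  0.31676438] [0.96522657 0.1742167  0.02669335]
```

View pics/a6.png

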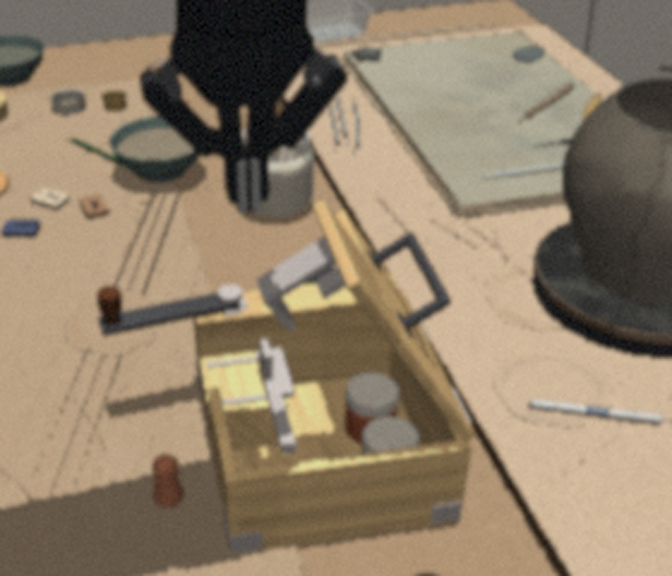

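Emit:
{"api": "play_rows", "payload": {"gripper": [1,1,1,1,1,1,1,1,1,1,1,1], "travel": [[0,0,-0.7],[0,0,-0.7],[0,0,-0.7],[0,0,-0.6],[0.5,-0.02,0],[0.5,-0.03,0],[0.4,-0.02,0],[0.4,-0.02,0],[0.4,-0.02,0.1],[0.4,-0.02,0.15],[0.4,-0.02,0.2],[0,0,0]], "roll": [0,0,0,0,0,0,0,0,0,0,0,0]}}

```text
time_s: 23.65
position: [0.628, -0.0858, 0.2606]
eef_rot: [2.285, 2.155, 0.002]
ft_force: [0.3, 0.0, 0.8]
opening: -0.002
gripper_force: 0.0
```

Emit:
{"api": "play_rows", "payload": {"gripper": [1,1,1,1,1], "travel": [[0.4,-0.02,0.15],[0.4,-0.02,0.12],[0.4,-0.02,0.1],[0.4,-0.02,0.08],[0.3,-0.02,0.05]], "roll": [0,0,0,0,0]}}

```text
time_s: 24.15
position: [0.6751, -0.0884, 0.2727]
eef_rot: [2.286, 2.155, 0.0]
ft_force: [-3.0, -0.5, 1.2]
opening: -0.0
gripper_force: 1.5
```

Emit:
{"api": "play_rows", "payload": {"gripper": [1,1,1,1,1], "travel": [[0.4,-0.02,0],[0.4,-0.02,0],[0.4,-0.02,0],[0.3,-0.02,0],[0.3,-0.02,0]], "roll": [0,0,0,0,0]}}

```text
time_s: 24.65
position: [0.7196, -0.0908, 0.2721]
eef_rot: [-2.285, -2.155, 0.001]
ft_force: [-3.0, 0.3, -1.5]
opening: -0.002
gripper_force: 1.2
```

```bash
python3 - <<'E'
from plant import robot
import cv2
f=robot.grab_frame("side")
im=f["img"][:,:,::-1][75:315,180:460];cv2.imwrite("pics/a7.png",cv2.resize(im,None,fx=2.4,fy=2.4,interpolation=cv2.INTER_CUBIC))
print(robot.sense()["position"],robot.sense()["ft_force"])
E
```

```text
[ 0.72029968 -0.09083136  0.27188792] [ 0.36183144  0.1074247  -0.44903711]
```

View pics/a7.png

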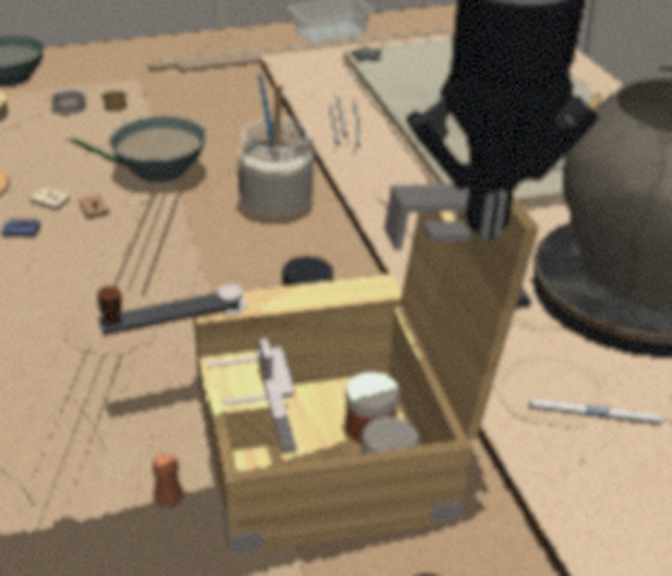

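Emit:
{"api": "play_rows", "payload": {"gripper": [1,1,1,1,1,1,1,1,1,1,1,1], "travel": [[-0.5,0.02,0],[-0.7,0.03,0],[-0.7,0.03,0],[-0.7,0.03,0],[-0.7,0.03,0],[-0.7,0.03,0.3],[0,0,0.5],[0,0,0.5],[0,0,0],[0,0,0],[0,0,0],[0,0,0]], "roll": [0,0,0,0,0,0,0,0,0,0,0,0]}}

```text
time_s: 25.9
position: [0.619, -0.0865, 0.3043]
eef_rot: [-2.285, -2.155, 0.001]
ft_force: [-1.1, -1.4, -0.6]
opening: 0.003
gripper_force: 0.0
```

```bash
python3 - <<'E'
from plant import robot
print(robot.sense()["ft_force"]);print(robot.hand_in())
E
```

```text
[-1.0795199  -1.35349277 -0.61432979]
the job is handed in; nothing more can be done
None
```

I handed the job in at about 26 s, with no verdict returned: the bar is swung to the front, the catch is fully back, the lid stands about upright on its own, and the pot, roller and stamp were left where they were; the catch push briefly reached about 65 N at the wrist as it met its stop.

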